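# Set the stock tags on a dental course bench

### The arm

A 6-joint arm with a two-finger parallel gripper is mounted at the origin on the work surface. World frame = base frame: x ahead of the robot, y to its left, z up, the work surface at z = 0. Lengths are in mm, angles in degrees, forces in N, time in s.
With the tool pointing down it reaches from about 350 to 850 mm from the base axis. Payload 8.1 kg.
Tool frame: the origin (TCP) lies at the very end of the fingers, on their centre line; the grasp point (between the pads) lies 19 mm behind it; z points along the fingers, y is the direction in which the jaws open and shut (so a half turn about z gives the same grasp; the last joint's range is limited). The gripper opens to 85 mm and grips with 20 to 120 N. Pads are 22 mm wide; open, the fingers measure 114 mm over their backs; the gripper's body (76 mm by 85 mm) begins 54 mm behind the grasp point. The pads swing forward as they close: fully open they stand 13 mm farther back than shut.
Start: joints at [65.294, 7.471, 85.268, -0, 87.261, -4.893], TCP at [203.348, 564.495, 231.292] pointing down, gripper open.
Joint ranges: [-169.43, 169.43], [-51.17, 129.36], [1.28, 143.12], [-76.62, 256.62], [0, 156.53], [-152.29, 152.29]. Speed limits (degrees/s): [136.94, 136.94, 159.86, 180, 180, 180].

### API

Orientations are given as [roll, pitch, yaw] about the fixed x, y, z axes, in that order (R = Rz(yaw) Ry(pitch) Rx(roll)).
In Python, from bench import r, eyes gives the robot as it stands. The module is installed in compiled form; this text tells all that it offers.
- The arm moves only by the tool play_rows, never from a script. Its argument "deltas" is a list of rows, each a list of 3 entries, a list of its own where there are three numbers: the shift along the tool's x, y, z in m, then the turn, a rotation vector about the tool's x, y, z in rad, then the closure, from 0 (fully open) to 1 (shut). A call has 1 to 8 rows; each row shifts and turns the pose as measured when the row begins, along the tool's axes as they then stand; what a row does not reach is not made up. A row lasts 1/8 s, in which the tool goes at most 62.5 mm and 10.7 degrees, less where a joint would pass 70% of its speed; a pose out of reach is approached as far as the arm can. A call with a gripper value outside its range is refused whole. The fingers move at their own pace and stop on an object; "force" is the grip in N (left out, the last holds). Time passes only in rows, so rows that do not move let the fingers close. It gives the time, the measured TCP pose, the force and the opening at its end, in the units of the state.
- r.sense(): the state, without advancing time (a new reading comes with each control period).
- eyes.snapshot(name): name is "side" or "top" or "wrist"; returns the picture (480x640x3 uint8, red, green, blue); there is no depth.
- eyes.get_calibration(name): a dict with "mtx" (3x3 intrinsics, pixels), "R" (3x3) and "t" (3): a world point X has camera coordinates R X + t; the wrist camera has in their place "T_tool_cam" (4x4, takes a point from camera to tool coordinates, whose origin is the TCP and whose axes are the flange's). Camera axes: x right, y down, z forward; pixel columns grow to the right and rows downward; lengths in mm; the calibration is good to about 2 mm. A picture is of the moment at which its call begins: read the wrist's pose just before it. get_calibration takes no time and is no camera call.
- r.hand_in(): hands the job in, once; it reports no verdict.
The state is a dict: "time": time; "joint_pos": joint angles; "qd": joint speeds; "joint_efforts": joint torques, N m; "tool_pos": TCP position; "tcp_rot": TCP orientation; "ft_force": force on the tool from outside, world axes, zero at the start; "wrist_torque": the same for the moment, N m; "finger_gap": finger opening in mm.
Only numpy, scipy, OpenCV 4.12 (cv2) and the standard library are available. Lean on these libraries where they do the work, as an engineer would, in place of code of your own. Each camera call takes 0.05 s, during which the arm holds its last target. There are 200 camera calls.

### The job

The course supplies have just been counted: set the hinged tags on the stock board to match. With a fingertip or the outside of the fingers, push tags over so that the tag of each full bin lies tipped all the way back over its bin, raised disc uppermost, and the tag of each bin that is running low lies tipped all the way forward, raised bar uppermost; tags that already lie right need nothing. Only push: do not pinch a tag between the fingers, and leave the bins and everything else on the bench where they stand.

Things in the scene. Friction and masses are not known exactly. Their poses are not given: they have to be found in the camera images.
- rack: plywood stock rack fixed to the bench, 470 mm (y) x 275 mm (x); origin at bench level under the middle of the tag board; x towards the bins, away from the robot. The board stands upright along y at x = 0, 12 mm thick, top edge 73 mm above the bench. In front of it is a ledge 12 mm high reaching to x = -85 mm; behind it stand the four bins, one behind each tag, 110 mm apart.
- tag_a (a joint): tilt of the tag of bin_a, rad: 0 upright; positive = tipped back over its bin, raised disc uppermost, resting on its stop at +0.70; negative = tipped forward, off the robot's side of the board, raised bar uppermost, resting at -0.70. The hinge is free: more than about 0.2 rad from upright the tag falls to its stop by itself (nearer upright it may stay standing); moving it takes under 1 N.
- holder_a: black hinge clip of tag_a, fixed on the top edge of the board, 88 mm long; origin at the middle of its hinge pin, 85 mm above the bench; y along the pin and board, x level towards its bin, z up. Nothing of the clip stands more than 14 mm above the pin. Which of the four places along the board it has changes from start to start.
- tag_a_mid (a point): middle of the smooth white acrylic plate of tag_a, 30 mm from the hinge pin; z along the plate away from the pin, y along the pin, x square to the plate (towards the bin when upright). The plate is 66 mm wide, 3 mm thick, its free edge 56 mm from the pin, 22 g. The black disc (36 mm across) is on its -x face, the black bar (50 x 10 mm) on its +x face. All four tags are alike.
- bin_a: loose open-topped grey plastic bin, 150 (x) x 98 (y) x 60 mm, standing on the rack behind tag_a; origin at the middle of its underside, 92 to 99 mm behind the hinge pin and 12 mm above the bench. It is packed full: two files of upright white cartons that stand 9 mm above the rim. Its stock stays in it. Nothing in the bins is higher than 82 mm above the bench.
- tag_b (a joint): tilt of the tag of bin_b, rad: 0 upright; positive = tipped back over its bin, raised disc uppermost, resting on its stop at +0.70; negative = tipped forward, off the robot's side of the board, raised bar uppermost, resting at -0.70. The hinge is free: more than about 0.2 rad from upright the tag falls to its stop by itself (nearer upright it may stay standing); moving it takes under 1 N.
- holder_b: black hinge clip of tag_b, fixed on the top edge of the board, 88 mm long; origin at the middle of its hinge pin, 85 mm above the bench; y along the pin and board, x level towards its bin, z up. Nothing of the clip stands more than 14 mm above the pin. Which of the four places along the board it has changes from start to start.
- tag_b_mid (a point): middle of the smooth white acrylic plate of tag_b, 30 mm from the hinge pin; z along the plate away from the pin, y along the pin, x square to the plate (towards the bin when upright). The plate is 66 mm wide, 3 mm thick, its free edge 56 mm from the pin, 22 g. The black disc (36 mm across) is on its -x face, the black bar (50 x 10 mm) on its +x face. All four tags are alike.
- bin_b: loose open-topped grey plastic bin, 150 (x) x 98 (y) x 60 mm, standing on the rack behind tag_b; origin at the middle of its underside, 92 to 99 mm behind the hinge pin and 12 mm above the bench. It is full: six amber jars with black caps fill it, level with the rim. Its stock stays in it. Nothing in the bins is higher than 82 mm above the bench.
- tag_c (a joint): tilt of the tag of bin_c, rad: 0 upright; positive = tipped back over its bin, raised disc uppermost, resting on its stop at +0.70; negative = tipped forward, off the robot's side of the board, raised bar uppermost, resting at -0.70. The hinge is free: more than about 0.2 rad from upright the tag falls to its stop by itself (nearer upright it may stay standing); moving it takes under 1 N.
- holder_c: black hinge clip of tag_c, fixed on the top edge of the board, 88 mm long; origin at the middle of its hinge pin, 85 mm above the bench; y along the pin and board, x level towards its bin, z up. Nothing of the clip stands more than 14 mm above the pin. Which of the four places along the board it has changes from start to start.
- tag_c_mid (a point): middle of the smooth white acrylic plate of tag_c, 30 mm from the hinge pin; z along the plate away from the pin, y along the pin, x square to the plate (towards the bin when upright). The plate is 66 mm wide, 3 mm thick, its free edge 56 mm from the pin, 22 g. The black disc (36 mm across) is on its -x face, the black bar (50 x 10 mm) on its +x face. All four tags are alike.
- bin_c: loose open-topped grey plastic bin, 150 (x) x 98 (y) x 60 mm, standing on the rack behind tag_c; origin at the middle of its underside, 92 to 99 mm behind the hinge pin and 12 mm above the bench. It is running low: a single amber jar stands in it. Its stock stays in it. Nothing in the bins is higher than 82 mm above the bench.
- tag_d (a joint): tilt of the tag of bin_d, rad: 0 upright; positive = tipped back over its bin, raised disc uppermost, resting on its stop at +0.70; negative = tipped forward, off the robot's side of the board, raised bar uppermost, resting at -0.70. The hinge is free: more than about 0.2 rad from upright the tag falls to its stop by itself (nearer upright it may stay standing); moving it takes under 1 N.
- holder_d: black hinge clip of tag_d, fixed on the top edge of the board, 88 mm long; origin at the middle of its hinge pin, 85 mm above the bench; y along the pin and board, x level towards its bin, z up. Nothing of the clip stands more than 14 mm above the pin. Which of the four places along the board it has changes from start to start.
- tag_d_mid (a point): middle of the smooth white acrylic plate of tag_d, 30 mm from the hinge pin; z along the plate away from the pin, y along the pin, x square to the plate (towards the bin when upright). The plate is 66 mm wide, 3 mm thick, its free edge 56 mm from the pin, 22 g. The black disc (36 mm across) is on its -x face, the black bar (50 x 10 mm) on its +x face. All four tags are alike.
- bin_d: loose open-topped grey plastic bin, 150 (x) x 98 (y) x 60 mm, standing on the rack behind tag_d; origin at the middle of its underside, 92 to 99 mm behind the hinge pin and 12 mm above the bench. It is running low: a single white carton lies flat on its floor. Its stock stays in it. Nothing in the bins is higher than 82 mm above the bench.
- plaster_cast: loose cream plaster dental cast with its teeth, about 60 x 60 x 34 mm, on the ledge in front of the board; origin at its underside
- salve_jar: loose small white jar with a metal lid, 40 mm across, 38 mm high, on the ledge in front of the board; origin at its underside
- paper_cup: loose empty paper cup, 80 mm across, 92 mm high, on the bench to the right; origin at its underside
- water_bottle: loose green glass bottle, 62 mm across, 190 mm high, on the bench to the right; origin at its underside
- mixing_bowl: loose black mixing bowl, 116 mm across, 62 mm high, on the bench to the left; origin at its underside
- mixing_spatula: loose plaster spatula, wooden handle and narrow steel blade, 190 mm long, lying flat on the bench to the left; origin at its middle, underside
- bur_block: loose aluminium block 70 x 34 mm with small burs standing in it, 35 mm high in all, on the bench to the right, nearer the robot; origin at its underside

How it is judged:
By the outcome, as a careful person would: the job done as asked, in the order asked, and still so for the second after the job is handed in, with the robot touching nothing.
It also fails if it takes over 51 s, if anything falls off the work surface, if the arm or the gripper's body presses on something with over 40 N, if the wrist force passes 120 N, or if a joint passes its speed limit or range.

## Working session

There is one attempt and no reset: what is moved stays moved. The work goes in short steps, Python scripts to look and compute and a tool call to move; the robot and the scene stay as the last step left them, time stands still between calls to the robot, and variables do not carry over. Pictures are saved under pics/ and viewed, about 8 in all and at most 12, crops included, and the job is handed in when it is done.

Besides the shell and the picture viewer there is one more tool, called after "Call:" by a JSON object that holds its "fn" and its "kwargs", one argument or row to a line. play_rows: Moves the arm, as the interface text tells. Its arguments: {"type":"object","properties":{"deltas":{"type":"array"},"force":{"type":"number"}},"required":["deltas"]}

```bash
mkdir -p pics
python3 - <<'E'
from bench import r, eyes
import cv2
s=r.sense();print({k:s[k] for k in("time","tool_pos","tcp_rot","ft_force","finger_gap")})
for n in("side","top"):
    im=eyes.snapshot(n);cv2.imwrite(f"pics/{n}0.png",im[:,:,::-1])
    c=eyes.get_calibration(n);print(n,c["mtx"].round(1).tolist(),c["R"].round(3).tolist(),c["t"].round(1).tolist(),(-c["R"].T@c["t"]).round(0))
print(eyes.get_calibration("wrist"))
E
```

```text
{'time': 0.0, 'tool_pos': array([203.09797619, 563.98893639, 230.22888511]), 'tcp_rot': array([-1.79892703e+02, -1.07472663e-02,  1.60188927e+02]), 'ft_force': array([-0.02851426,  0.27654114, -0.35439055]), 'finger_gap': 85.56880104374405}
side [[513.1, 0.0, 319.2], [0.0, 513.1, 247.9], [0.0, 0.0, 1.0]] [[0.957, -0.29, -0.008], [-0.171, -0.542, -0.822], [0.234, 0.788, -0.569]] [-501.3, 164.4, 1144.3] [ 240. -958.  782.]
top [[472.9, 0.0, 329.5], [0.0, 472.9, 234.3], [0.0, 0.0, 1.0]] [[-0.015, -1.0, -0.01], [-0.994, 0.016, -0.104], [0.104, 0.009, -0.995]] [12.7, 528.5, 1432.0] [ 377.   -8. 1479.]
{'mtx': array([[346.82638246,   0.        , 318.19210019],
       [  0.        , 346.82638246, 237.90011607],
       [  0.        ,   0.        ,   1.        ]]), 'T_tool_cam': array([[ 3.02906055e-04, -9.53729426e-01, -3.00666077e-01,
         7.70531344e+01],
       [ 9.99999774e-01,  1.08664807e-04,  6.62759047e-04,
        -1.57208869e-01],
       [-5.99420985e-04, -3.00666210e-01,  9.53729244e-01,
        -1.42653985e+02],
       [ 0.00000000e+00,  0.00000000e+00,  0.00000000e+00,
         1.00000000e+00]])}
```

View pics/top0.png

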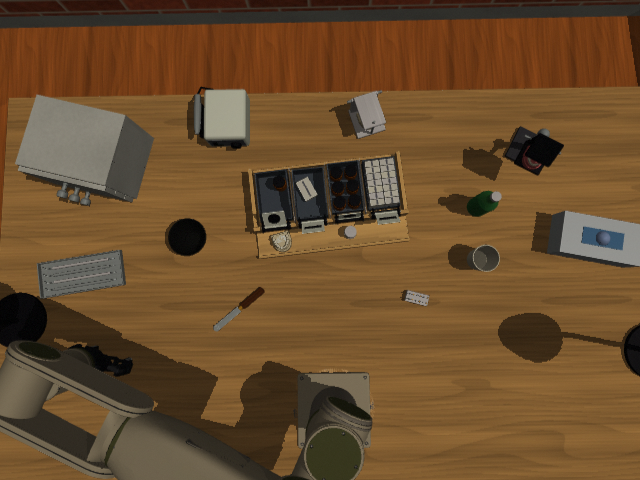

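View pics/side0.png

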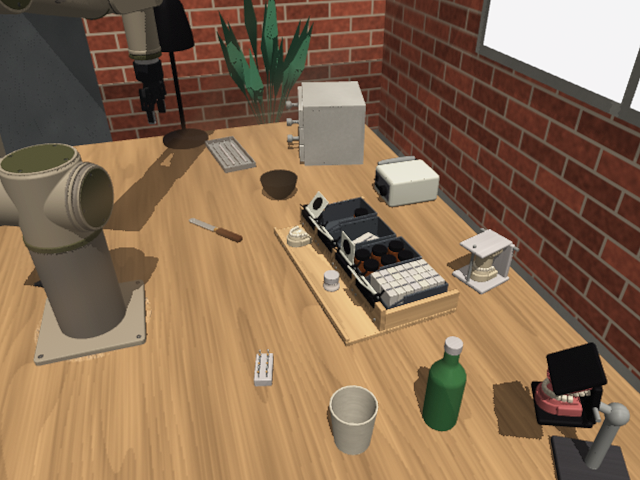

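Top view: the bins from left to right are c (single jar, ~273,195), d (flat carton, ~308,188), b (six jars, ~345,185) and a (cartons, ~382,180). Next I'll zoom in on the tags.

Run:
```python
import cv2,numpy as np
t=cv2.imread("pics/top0.png")[145:265,240:420];s=cv2.imread("pics/side0.png")[180:350,270:470]
a=cv2.resize(t,(800,533),interpolation=cv2.INTER_CUBIC)
cv2.imwrite("pics/tz.png",a)
cv2.imwrite("pics/sz.png",cv2.resize(s,(700,595),interpolation=cv2.INTER_CUBIC))
```

```text
(no output)
```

View pics/tz.png

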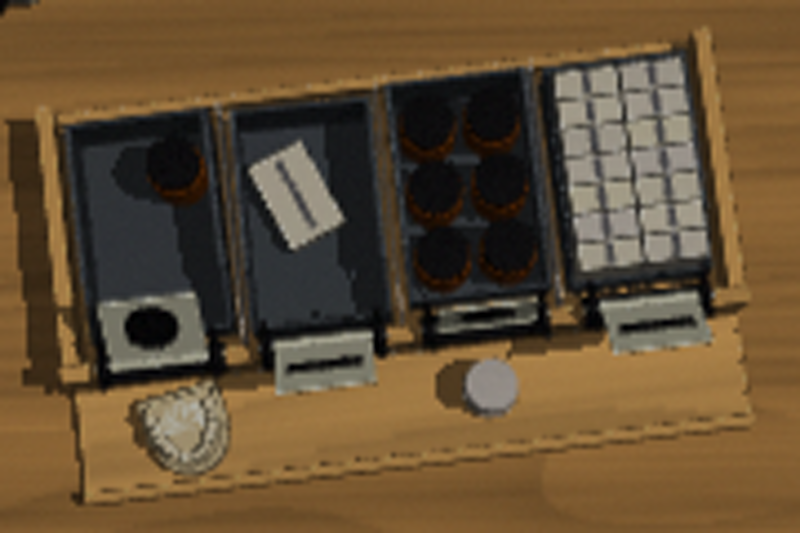

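View pics/sz.png

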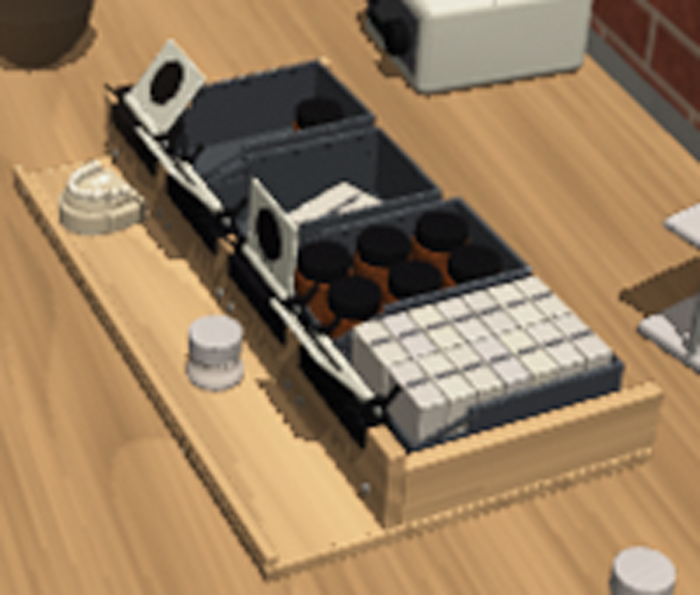

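Zooms:
- **Tag c** (disc at crop 150,327) lies back, so it must go forward.
- **Tag d** (bar at 325,362) already lies forward, which is right.
- **Tag b** stands about upright (485,315; disc side to the robot), so it must go back.
- **Tag a** (bar at 655,325) lies forward, so it must go back.

Next I'll compute the rack pose from the ledge corners and marks.

```bash
cat > h.py <<'E'
import numpy as np
from bench import r, eyes
from scipy.spatial.transform import Rotation as Ro
def ray(n,uv):
    c=eyes.get_calibration(n);d=c["R"].T@np.linalg.solve(c["mtx"],[*uv,1]);return -c["R"].T@c["t"],d
def plane(n,uv,z):
    o,d=ray(n,uv);return o+d*(z-o[2])/d[2]
def tri(a,b):
    (o,d),(p,e)=a,b;k=np.linalg.lstsq(np.c_[d,-e],p-o,rcond=None)[0];return o+k[0]*d,p+k[1]*e
E
python3 - <<'E'
from h import *
import cv2
T=lambda u,v:(240+(u+.5)/4.444-.5,145+(v+.5)/4.444-.5)
S=lambda u,v:(270+(u+.5)/3.5-.5,180+(v+.5)/3.5-.5)
fit={}
L=plane("top",T(85,503),12);Rr=plane("top",T(750,418),12)
L2=plane("side",S(15,172),12);R2=plane("side",S(268,573),12)
print("ledge",L.round(),Rr.round(),L2.round(),R2.round(),np.linalg.norm(L-Rr))
# dark mark centroids refined by mask, top
im=cv2.imread("pics/top0.png",0)
for n,p,z in(("c",(150,327),108),("d",(325,362),108),("a",(655,325),108)):
    print(n,plane("top",T(*p),z).round(1))
print("tri c",tri(ray("top",T(150,327)),ray("side",S(168,85))))
print("tri a bar",tri(ray("top",T(655,325)),ray("side",S(330,362))))
src=np.array([[-85,235],[-85,-235],[19.3+1,165],[-20.3,55],[-20.3,-165]])
dst=np.array([L[:2],Rr[:2],plane("top",T(150,327),108)[:2],plane("top",T(325,362),108)[:2],plane("top",T(655,325),108)[:2]])
a=src-src.mean(0);b=dst-dst.mean(0)
th=np.arctan2((a[:,0]*b[:,1]-a[:,1]*b[:,0]).sum(),(a*b).sum())
R=np.array([[np.cos(th),-np.sin(th)],[np.sin(th),np.cos(th)]]);o=dst.mean(0)-R@src.mean(0)
print("yaw",np.degrees(th),"o",o,"res",(dst-(src@R.T+o)).round(1).tolist())
np.savez("rack.npz",R=R,o=o)
s=r.sense();Rt=Ro.from_euler("xyz",s["tcp_rot"],degrees=True)
for y in(165,55,-55,-165):print(y,R@[0,y]+o)
g=np.append(R@[100,165]+o,200);print("delta tool to above c back",Rt.inv().apply(g-s["tool_pos"]).round(0))
E
```

```text
ledge [460. 226.  12.] [ 513. -241.   12.] [464. 237.  12.] [ 509. -242.   12.] 469.1473833849718
c [570.3 167.5 108. ]
d [545.2  52.4 108. ]
a [ 566.2 -165.   108. ]
tri c (array([569.87910231, 167.14649883, 110.90973901]), array([571.19129287, 166.84815459, 111.05689771]))
tri a bar (array([ 567.47183599, -165.99204953,   99.1541851 ]), array([ 573.23872575, -167.5771753 ,  100.13323064]))
yaw 6.3367726879714095 o [570.01531449   1.25449695] res [[0.8, 0.2], [1.3, 1.1], [-1.7, 0.0], [1.4, -1.3], [-1.8, -0.0]]
165 [551.80389867 165.24640021]
55 [563.94484255  55.9184647 ]
-55 [576.08578642 -53.4094708 ]
-165 [ 588.2267303  -162.73740631]
delta tool to above c back [-553. -213.   31.]
```

Call:
{"fn": "play_rows", "kwargs": {
  "deltas": [
    [[0,0,0],[0,0,-0.153],1],
    [[0,0,0],[0,0,-0.153],1],
    [[0,0,0],[0,0,-0.15],1],
    [[-0.03,-0.033,0],[0,0,0],1],
    [[-0.036,-0.04,0],[0,0,0],1],
    [[-0.036,-0.04,0],[0,0,0],1],
    [[-0.036,-0.04,0],[0,0,0],1],
    [[-0.036,-0.04,0],[0,0,0],1]
  ]
}}

```text
time: 1.1
tool_pos: [400.9, 390.4, 225.7]
tcp_rot: [-179.6, -0.4, -172.4]
ft_force: [0.5, -0.0, -0.0]
finger_gap: -0.1
```

Call:
{"fn": "play_rows", "kwargs": {
  "deltas": [
    [[-0.036,-0.04,0],[0,0,0],1],
    [[-0.036,-0.04,0],[0,0,0],1],
    [[-0.036,-0.04,0],[0,0,0],1],
    [[-0.036,-0.04,0],[0,0,0],1],
    [[-0.036,-0.04,0],[0,0,0],1]
  ]
}}

```text
time: 1.72
tool_pos: [610.7, 208.8, 223.4]
tcp_rot: [-179.6, -0.5, -172.4]
ft_force: [0.9, 1.2, 0.7]
finger_gap: -0.2
```

```bash
cat >> h.py <<'E'
k=np.load("rack.npz") if __import__("os").path.exists("rack.npz") else None
def go(x,y,z):
    s=r.sense();Rt=Ro.from_euler("xyz",s["tcp_rot"],degrees=True)
    g=np.append(k["R"]@[x,y]+k["o"],z);print("tool delta",Rt.inv().apply(g-s["tool_pos"]).round(1))
def st():
    s=r.sense();print("t",s["time"],"rack",(k["R"].T@(s["tool_pos"][:2]-k["o"])).round(1),"z",s["tool_pos"][2].round(1),"rot",s["tcp_rot"].round(1),"F",s["ft_force"].round(1),s["finger_gap"],s["joint_pos"].round(0))
E
python3 -c "
from h import *
st();go(80,165,112)
import cv2;cv2.imwrite('pics/w1.png',eyes.snapshot('wrist')[:,:,::-1])"
```

```text
t 1.725 rack [ 63.3 201.8] z 223.4 rot [-179.6   -0.5 -172.4] F [0.9 1.2 0.7] -0.22836082528096924 [ 15.  15.  77.  -0.  88. -83.]
tool delta [-16.9 -36.4 111.5]
```

View pics/w1.png

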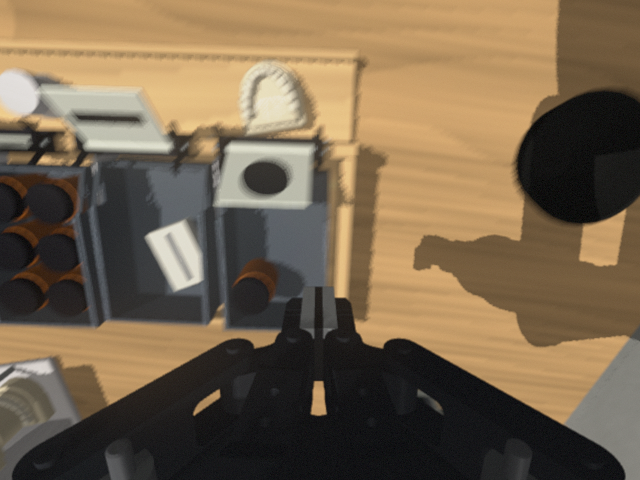

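Wrist view: tag c lies back (disc at 266,177), the jar is in bin c (~255,290), tag d is forward (110,118), and the fingers are shut at (318,310). I'll descend behind tag c.

Call:
{"fn": "play_rows", "kwargs": {
  "deltas": [
    [[-0.018,-0.036,0],[0,0,0],1],
    [[0,0,0.03],[0,0,0],1],
    [[0,0,0.03],[0,0,0],1],
    [[0,0,0.03],[0,0,0],1],
    [[0,0,0.018],[0,0,0],1],
    [[0,0,0],[0,0,0],1]
  ]
}}

```text
time: 2.52
tool_pos: [637.4, 164.2, 108.7]
tcp_rot: [-179.4, -0.7, -172.9]
ft_force: [-0.3, 0.3, 0.2]
finger_gap: -0.1
```

```bash
python3 -c "
from h import *
st();go(80,165,112);go(-20,165,112)"
```

```text
t 2.525 rack [ 84.9 154.5] z 108.7 rot [-179.4   -0.7 -172.9] F [-0.3  0.3  0.2] -0.09153266589158605 [ 10.  22.  82.  -1.  77. -87.]
tool delta [ 4.8 10.6 -3.4]
tool delta [104.8  12.   -2.2]
```

Call:
{"fn": "play_rows", "kwargs": {
  "deltas": [
    [[0.02,0.01,-0.003],[0,0,0],1],
    [[0.013,0,0],[0,0,0],1],
    [[0.012,0,0],[0,0,0],1],
    [[0.012,0,0],[0,0,0],1],
    [[0.012,0,0],[0,0,0],1],
    [[0.012,0,0],[0,0,0],1],
    [[0.01,0,0],[0,0,0],1],
    [[0.005,0,0],[0,0,0],1]
  ]
}}

```text
time: 3.52
tool_pos: [539.7, 162.7, 118.4]
tcp_rot: [-179.4, -0.3, -172.9]
ft_force: [0.5, -0.1, 0.0]
finger_gap: 0.1
```

```bash
python3 -c "
from h import *
st();go(-3,165,112)"
```

```text
t 3.525 rack [-12.3 163.9] z 118.4 rot [-179.4   -0.3 -172.9] F [ 0.5 -0.1  0. ] 0.12576330682622872 [ 12.   7.  98.  -1.  75. -85.]
tool delta [-9.4  1.1  6.3]
```

Call:
{"fn": "play_rows", "kwargs": {
  "deltas": [
    [[-0.015,0,-0.01],[0,0,0],1],
    [[0,0,-0.04],[0,0,0],1],
    [[0,0,-0.035],[0,0,0],1],
    [[0.02,-0.05,0],[0,0,0],1],
    [[0.02,-0.05,0],[0,0,0],1],
    [[0.02,-0.05,0],[0,0,0],1],
    [[0.01,-0.05,0],[0,0,0],1],
    [[0,0,0],[0,0,0],1]
  ]
}}

```text
time: 4.53
tool_pos: [508.7, -47.2, 208.6]
tcp_rot: [-179.3, -0.2, -172.7]
ft_force: [-0.1, -0.1, -0.4]
finger_gap: -0.2
```

```bash
python3 -c "
from h import *
st();go(-65,-55,112)
import cv2;cv2.imwrite('pics/w2.png',eyes.snapshot('wrist')[:,:,::-1])"
```

```text
t 4.525 rack [-66.3 -41.4] z 208.6 rot [-179.3   -0.2 -172.7] F [-0.1 -0.1 -0.4] -0.16945085594663134 [ -11.   -6.  101.   -1.   85. -108.]
tool delta [ -1.4 -12.5  96.7]
```

View pics/w2.png

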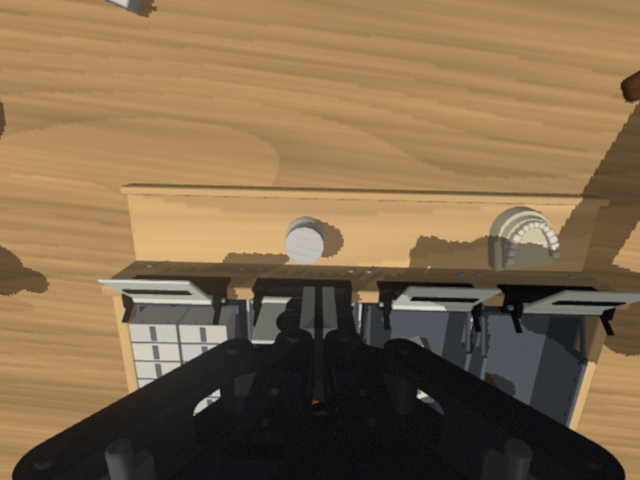

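Wrist view: tag c now lies forward, bar up (~580,298), and d is forward (440,297). Tag a is forward (165,292) and b is near upright (280,320). The salve jar (305,240) is low. Now I'll push b.

Call:
{"fn": "play_rows", "kwargs": {
  "deltas": [
    [[0,-0.013,0.01],[0,0,0],1],
    [[0,0,0.03],[0,0,0],1],
    [[0,0,0.03],[0,0,0],1],
    [[0,0,0.02],[0,0,0],1],
    [[0,0,0],[0,0,0],1]
  ]
}}

```text
time: 5.2
tool_pos: [510.8, -56.8, 113.3]
tcp_rot: [-179.4, -0.2, -172.3]
ft_force: [0.6, -0.7, -0.1]
finger_gap: -0.1
```

```bash
python3 -c "
from h import *
st();go(5,-55,113)"
```

```text
t 5.2 rack [-65.2 -51.2] z 113.3 rot [-179.4   -0.2 -172.3] F [ 0.6 -0.7 -0.1] -0.08782106349160472 [ -12.   -1.  106.   -1.   74. -109.]
tool delta [-70.1  -5.5   0. ]
```

Call:
{"fn": "play_rows", "kwargs": {
  "deltas": [
    [[-0.015,-0.002,-0.001],[0,0,0],1],
    [[-0.012,0,-0.001],[0,0,0],1],
    [[-0.01,0,-0.001],[0,0,0],1],
    [[-0.009,0,-0.001],[0,0,0],1],
    [[-0.009,0,-0.001],[0,0,0],1],
    [[-0.009,0,-0.001],[0,0,0],1],
    [[-0.005,0,0],[0,0,0],1]
  ]
}}

```text
time: 6.08
tool_pos: [584.4, -47.7, 121.5]
tcp_rot: [-179.4, -0.1, -172.1]
ft_force: [-0.1, -0.1, -0.4]
finger_gap: 0.1
```

```bash
python3 -c "
from h import *
st();go(5,-55,113)"
```

```text
t 6.075 rack [  8.9 -50.2] z 121.5 rot [-1.794e+02 -1.000e-01 -1.721e+02] F [-0.1 -0.1 -0.4] 0.10297421000989403 [  -9.   10.   94.   -1.   76. -107.]
tool delta [ 4.  -4.6  8.5]
```

Call:
{"fn": "play_rows", "kwargs": {
  "deltas": [
    [[0.02,0,0],[0,0,0],1],
    [[0,0,-0.035],[0,0,0],1],
    [[0,0,-0.03],[0,0,0],1],
    [[0.02,-0.038,0],[0,0,0],1],
    [[0.02,-0.038,0],[0,0,0],1],
    [[0.015,-0.038,0],[0,0,0],1],
    [[0,0,0],[0,0,0],1]
  ]
}}

```text
time: 6.95
tool_pos: [524.5, -173.0, 189.3]
tcp_rot: [-179.4, -0.2, -172.0]
ft_force: [0.8, 0.4, 1.1]
finger_gap: 0.1
```

```bash
python3 -c "
from h import *
st();go(-70,-165,112)"
```

```text
t 6.95 rack [ -64.4 -168.2] z 189.3 rot [-179.4   -0.2 -172. ] F [0.8 0.4 1.1] 0.12659245484505563 [ -23.    1.   96.   -1.   82. -121.]
tool delta [ 5.1  4.2 77.2]
```

Next I'll descend in front of tag a (its free edge is at about x=-36).

Call:
{"fn": "play_rows", "kwargs": {
  "deltas": [
    [[0.006,0.003,0.01],[0,0,0],1],
    [[0,0,0.03],[0,0,0],1],
    [[0,0,0.027],[0,0,0],1],
    [[0,0,0.007],[0,0,0],1],
    [[0,0,0],[0,0,0],1]
  ]
}}

```text
time: 7.58
tool_pos: [517.2, -166.9, 111.4]
tcp_rot: [-179.5, -0.3, -171.8]
ft_force: [0.6, -0.3, 0.3]
finger_gap: 0.0
```

```bash
python3 -c "
from h import *
st();go(8,-165,113)"
```

```text
t 7.575 rack [ -71.1 -161.3] z 111.4 rot [-179.5   -0.3 -171.8] F [ 0.6 -0.3  0.3] 0.017908868641379475 [ -23.    4.  102.   -1.   74. -121.]
tool delta [-78.9  -6.3  -1.9]
```

Call:
{"fn": "play_rows", "kwargs": {
  "deltas": [
    [[-0.013,-0.002,0],[0,0,0],1],
    [[-0.012,0,0],[0,0,0],1],
    [[-0.01,0,-0.001],[0,0,0],1],
    [[-0.01,0,-0.001],[0,0,0],1],
    [[-0.01,0,-0.001],[0,0,0],1],
    [[-0.01,0,-0.001],[0,0,0],1],
    [[-0.01,0,0],[0,0,0],1],
    [[-0.005,0,0],[0,0,0],1]
  ]
}}

```text
time: 8.57
tool_pos: [604.2, -157.1, 118.9]
tcp_rot: [-179.4, -0.1, -171.7]
ft_force: [-14.0, -1.5, 4.2]
finger_gap: 0.3
```

```bash
python3 -c "
from h import *
st();go(8,-165,113)"
```

```text
t 8.575 rack [  16.5 -161.1] z 118.9 rot [-1.794e+02 -1.000e-01 -1.717e+02] F [-14.   -1.5   4.2] 0.3275279853484405 [ -19.   15.   88.   -1.   76. -117.]
tool delta [ 8.6 -3.5  5.9]
```

The tip has pushed tag a onto its stop (14 N), so I'll back off at once, lift clear and look.

Call:
{"fn": "play_rows", "kwargs": {
  "deltas": [
    [[0.02,0,0],[0,0,0],1],
    [[0.01,0,-0.02],[0,0,0],1],
    [[0,0,-0.04],[0,0,0],1],
    [[0,0,-0.04],[0,0,0],1],
    [[0.04,0,-0.02],[0,0,0],1],
    [[0.04,0,0],[0,0,0],1],
    [[0.03,0,0],[0,0,0],1],
    [[0,0,0],[0,0,0],1]
  ]
}}

```text
time: 9.57
tool_pos: [462.1, -176.2, 242.2]
tcp_rot: [-179.4, -0.3, -171.7]
ft_force: [0.6, 0.5, -0.4]
finger_gap: -0.1
```

```bash
python3 -c "
from h import *
import cv2
st()
t=eyes.snapshot('top')[145:265,240:420,::-1];s=eyes.snapshot('side')[180:350,270:470,::-1]
a=cv2.resize(t,(450,300),interpolation=cv2.INTER_CUBIC);b=cv2.resize(s,(350,298),interpolation=cv2.INTER_CUBIC)
b=cv2.copyMakeBorder(b,0,2,0,0,0);cv2.imwrite('pics/e.png',np.hstack([a,b]))"
```

```text
t 9.575 rack [-126.8 -164.5] z 242.2 rot [-179.4   -0.3 -171.7] F [ 0.6  0.5 -0.4] -0.13087179791916714 [ -26.   -9.  101.   -1.   88. -125.]
```

View pics/e.png

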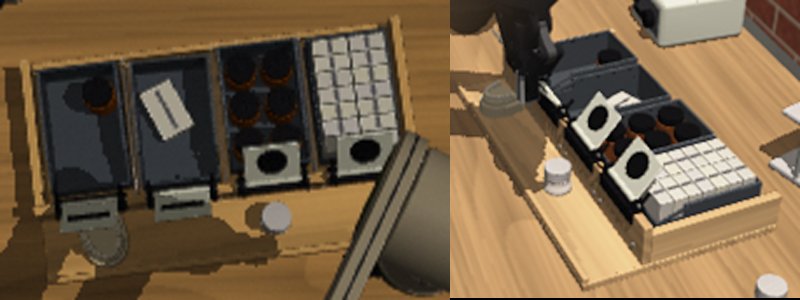

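Tags c (90,212) and d (183,203) lie forward with the bar up. Tags b (270,160) and a (362,155) lie back with the disc up. The bins, cast and jar stand where they were, and the arm is clear.

```bash
python3 -c "
from bench import r
print(r.hand_in())"
```

```text
the job is handed in; nothing more can be done
None
```

All four tags now match the stock count, and I handed the job in at about 9.7 s. With shut fingers I pushed tag c forward and tags b and a back. Tag d already lay forward, so I left it alone.

**Last check (top and side pictures):** c and d lie forward with the bar up, and a and b lie back with the disc up. By eye, the bins, plaster cast and salve jar had not moved. The arm was clear, with the wrist force near zero.

**What went less cleanly:**
- The push on tag a ran about 8 mm past its target and pressed the tag onto its stop with about 14 N, well under the limits. I backed off at once.
- The two-view height of tag a's bar came out at 99–100 mm against about 108 mm expected, with the two rays missing each other by about 6 mm. I put this down to rough pixel reading in the side view. Tag c's two-view check (111 mm) agreed to within about 3 mm.

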